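# Slide the indicator lens over the shelf edge and fit it on its brackets

## Robot

A 6-joint arm with a two-finger parallel gripper is mounted at the origin on the work surface. World frame = base frame: x ahead of the robot, y to its left, z up, the work surface at z = 0. Lengths are in m, angles in rad, forces in N, time in s.
With the tool pointing down it reaches from about 0.275 to 0.85 m from the base axis. Payload 5.2 kg.
Tool frame: the origin (TCP) lies midway between the tips of the shut fingers; the grasp point (between the pads) lies 19 mm behind it; z points along the fingers, y is the direction in which the jaws open and shut (so a half turn about z gives the same grasp; the last joint's range is limited). The gripper opens to 85 mm and grips with 20 to 120 N. Pads are 22 mm wide; open, the fingers measure 114 mm over their backs; the gripper's body (76 mm by 85 mm) begins 54 mm behind the grasp point. The pads swing forward as they close: fully open they stand 13 mm farther back than shut.
Start: joints at [-1.549, 0.259, 1.535, -0, 1.348, -0.203], TCP at [0.123, -0.536, 0.231] pointing down, gripper open.
Joint ranges: [-3.14, 3.14], [-0.91, 2.08], [0.19, 2.58], [-1.22, 4.36], [0.22, 2.71], [-3.12, 3.12]. Speed limits (rad/s): [2.57, 2.57, 3.14, 3.14, 3.14, 3.14].

## Interface

Orientations are given as [roll, pitch, yaw] about the fixed x, y, z axes, in that order (R = Rz(yaw) Ry(pitch) Rx(roll)).
In Python, from cell import observe, read_camera, camera_params, workorder, models gives the robot as it stands.
- The arm moves only by the shell command python3 -m jog 'ROWS'. ROWS is JSON, a list of rows, each an object with "slide": the shift along the tool's x, y, z in m, a list of three; "turn": the turn, a rotation vector about the tool's x, y, z in degrees, a list of three; "gripper": the closure in counts, from 0 (fully open) to 255 (shut). A call has 1 to 5 rows; each row is the pose to reach, as a shift and turn from the pose commanded when the call began, along the tool's axes at that moment; what a row does not reach only later rows make up. A row lasts 1/10 s, in which the tool goes at most 50 mm and 8.59 degrees, less where a joint would pass 70% of its speed; a pose out of reach is approached as far as the arm can. A call with a gripper value outside its range is refused whole. The fingers move at their own pace and stop on an object; the grip force is fixed at half the most. Time passes only in rows, so rows that repeat a pose let the fingers close. It gives the time, the measured TCP pose, the force and the opening at its end, in the units of the state.
- observe(): the state, without advancing time (a new reading comes with each control period).
- read_camera(name): name is "scene" or "top" or "wrist"; returns the picture (400x640x3 uint8, red, green, blue); there is no depth.
- camera_params(name): a dict with "K" (3x3 intrinsics, pixels), "extrinsics" (4x4, takes a point from world to camera coordinates); the wrist camera has in their place "hand_eye" (4x4, takes a point from camera to tool coordinates, whose origin is the TCP and whose axes are the flange's). Camera axes: x right, y up, looking along -z (the intrinsics and any distortion apply to the point x, -y, -z); pixel columns grow to the right and rows downward; lengths in m; the calibration is good to about 2 mm. The wrist camera is an equidistant fisheye: a pixel r from the principal point sees the ray r / f radians off the axis. A picture is of the moment at which its call begins: read the wrist's pose just before it. camera_params takes no time and is no camera call.
- workorder.job_done(): hands the job in, once; it reports no verdict.
Trained networks look in the newest picture that a camera, given by its name, has taken for a name from the list of things; names that differ only in an ending like _2 or _b are one class to them, and where a whole thing is asked for, a point or a joint stands for the part that bears it (a point fixed in the world has none). Each returns a list of dicts, best first, with "conf" (0 to 1); they miss things now and then, are a little off and sometimes report something else, mostly with a low value. They report only what shows in the picture. A call takes as long as a camera call. They do not tell look-alikes from the thing itself.
- models.cut_out(thing, camera): "pixels" (400x640 bool, what is visible of it).
- models.tip_of(thing, camera): "position" ([x, y, z] in m, in world coordinates, good to about 4 mm: a listed point, or the origin of a listed thing).
The state is a dict: "t": time; "joints": joint angles; "joint_velocities": joint speeds; "joint_efforts": joint torques, N m; "eef_pos": TCP position; "tcp_rot": TCP orientation; "wrist_force": force on the tool from outside, world axes, zero at the start; "ft_torque": the same for the moment, N m; "width": opening from 0.0 (shut) to 1.0 (fully open).
Only numpy, scipy, OpenCV 4.12 (cv2) and the standard library are available. Lean on these libraries where they do the work, as an engineer would, in place of code of your own. Each camera call takes 0.05 s, during which the arm holds its last target.

## Task

The thin green glass lens lies flat in a lane of the low felt-covered shelf, where no gripper can get hold of its edges: press on it lightly from above, always well under 8 N because it is glass, and slide it until its end overhangs the open front edge by some 40 mm (more than a quarter, less than half of its length). Then pick it up by its overhanging end and lay it gently, flat and square, on both steel brackets of the lamp unit, midway between their end lips and centred on their width. Do not let it fall to the bench, and leave the bezel ring, the bezel wrench, the parts tray and the instrument on the turntable where they are.

Things in the scene. Friction and masses are not known exactly. Their poses are not given: they have to be found in the camera images.
- lens_center (a point): Centre of the green glass indicator lens, a loose flat plate 100 mm long (x) x 45 mm wide (y) x 2.5 mm thick, 22 to 37 g. It starts flat in one of the shelf's two lanes, its long sides along the lane, its front end 26 to 46 mm behind the front edge. It slides easily on the felt (friction about 0.25). Cracks if pressed on the shelf with over 8 N, or knocked on the lamp unit with over 30 N.
- shelf_edge (a point): Middle of the open front top edge of the felt-covered instrument shelf, at the height of the felt, 48 mm above the bench; x points from the edge to the back of the shelf, along the lanes; y along the edge; z up. The lanes are centred at y = -31 and +31 mm. In front of and below the edge is free space down to the bench.
- shelf: Base of the low instrument shelf, fixed; origin: centre of its footprint on the bench, axes as shelf_edge. Carries a level felt-faced board 162 (x) x 132 (y) x 14 mm on rubber mounts (1 mm per 28 N). Strips 6 mm wide, 7 mm high part it into two lanes 56 mm wide, open at the front. Upstand at the back, 26 mm high, its face 152 mm behind the edge. Side supports start 27 mm behind the edge.
- lens_seat (a point): Centre of the place for the lens on the lamp unit: midway between its two brackets, at the height of their ledges' top faces, 45 mm above the bench; x runs from bracket to bracket, z up. The lens lies along x, either way round, its two ends on the ledges.
- lamp_unit: Indicator lamp unit, fixed: base plate 156 (x) x 66 x 6 mm, origin under its centre, three lamps 27 mm high, and an upright steel mounting bracket at each end, 36 mm wide (y), narrower than the lens. Each ledge reaches from 38 to 54 mm from the centre along x; there an end lip stands 5 mm above the ledge: 108 mm between the lips.
- vsi_center (a point): Bystander: middle of the vertical speed indicator, a black round instrument case 83 mm across and 85 mm high with a domed glass, standing face up on the cast aluminium turntable (140 mm across, 35 mm high, turns freely).
- wrench_center (a point): Bystander: middle of the chrome bezel wrench, a flat ring 68 mm across with a shank, 190 mm long in all (x), 8 mm high, lying on the bench mat.
- tray_center (a point): Bystander: middle of the shallow steel parts tray, 130 x 90 x 22 mm, on the bench mat.
- ring_center (a point): Bystander: centre of the dark steel bezel ring, 48 mm across, 4 mm high, lying in the shelf's other lane.
Mind the look-alikes: they are no part of the job. What is meant by the part that bears lens_center is not red, and is the smaller of those in its own colour.

How it is judged:
By the outcome, as a careful person would: the job done as asked, in the order asked, and still so for the second after the job is handed in, with the robot touching nothing.
It also fails if it takes over 59 s, if anything falls off the work surface, if the arm or the gripper's body presses on something with over 40 N, if the wrist force passes 120 N, or if a joint passes its speed limit or range.

## Working session

There is one attempt and no reset: what is moved stays moved. The work goes in short steps, Python scripts to look and compute and a shell command to move; the robot and the scene stay as the last step left them, time stands still between calls to the robot, and variables do not carry over. Pictures are saved under pics/ and viewed, and the job is handed in when it is done.

```bash
ls; mkdir -p pics; python3 - <<'E'
from cell import observe, read_camera, camera_params, workorder, models
import cv2
s=observe();print(s)
for c in ["scene","top","wrist"]:
    im=read_camera(c);cv2.imwrite(f"pics/{c}0.png",im[:,:,::-1]);p=camera_params(c);print(c,{k:(v.tolist() if hasattr(v,'tolist') else v) for k,v in p.items()})
E
```

```text
pics
{'t': 0.0, 'joints': array([-1.54879348e+00,  2.59327608e-01,  1.53607561e+00, -9.68008904e-06,
        1.34800937e+00, -2.02791251e-01]), 'joint_velocities': array([ 0.0001102 , -0.00080277,  0.00189314, -0.00143668,  0.00305483,
       -0.00026467]), 'joint_efforts': array([ 9.34203013e-05, -4.46027076e+01, -2.90571481e+01, -3.54548229e-04,
        1.19138407e-02, -3.07596146e-06]), 'eef_pos': array([ 0.12261051, -0.53561823,  0.23048598]), 'tcp_rot': array([-3.13980811e+00, -3.57299592e-04,  2.24795922e-01]), 'wrist_force': array([-0.25940701, -0.03109861,  0.94524452]), 'ft_torque': array([-0.0024341 , -0.0038153 , -0.00049198]), 'width': 1.0000286249056236}
scene {'K': [[400.3500972898526, 0.0, 315.93111393991893], [0.0, 400.3500972898526, 198.88932997506595], [0.0, 0.0, 1.0]], 'extrinsics': [[0.2668256216183215, 0.9636637930978903, 0.012497260507119596, -0.1300792164788844], [-0.6607039060152127, 0.17346883113200542, 0.7303279490762603, 0.32063044002395763], [0.7016227164397096, -0.2031271978290506, 0.6829823608834128, -1.4908760863248751], [0.0, 0.0, 0.0, 1.0]]}
top {'K': [[441.91182967543244, 0.0, 313.42194562650144], [0.0, 441.91182967543244, 203.8635335379028], [0.0, 0.0, 1.0]], 'extrinsics': [[0.020941663174786355, -0.9995187492357828, 0.022884856774949766, -0.041582233587005815], [0.9980252668781276, 0.022255252990352754, 0.05873900226575842, -0.5800740045603651], [-0.05922004235320315, 0.021609572889614456, 0.9980110284677285, -1.132259931384804], [0.0, 0.0, 0.0, 1.0]]}
wrist {'K': [[309.70691628693146, 0.0, 314.69209983306695], [0.0, 309.70691628693146, 199.43066861770563], [0.0, 0.0, 1.0]], 'hand_eye': [[-0.0009872395636090772, 0.9504831041505457, 0.31077466769732964, 0.08047276221518287], [0.9999992546941603, 0.0007151219903388038, 0.000989551242605734, 0.0003570893078760351], [0.0007183099378773205, 0.31077541299929207, -0.9504831017466597, -0.1418537672099057], [0.0, 0.0, 0.0, 1.0]]}
```

View pics/scene0.png

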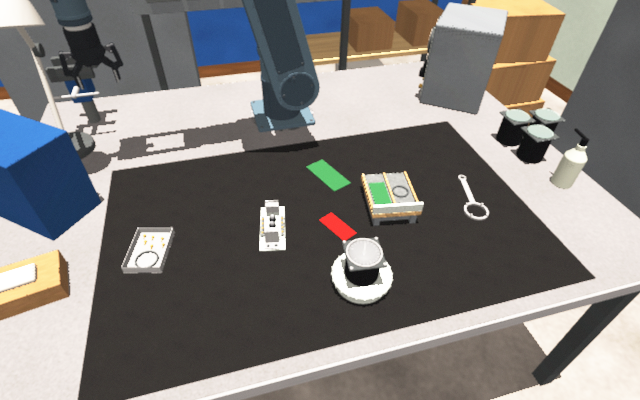

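View pics/top0.png

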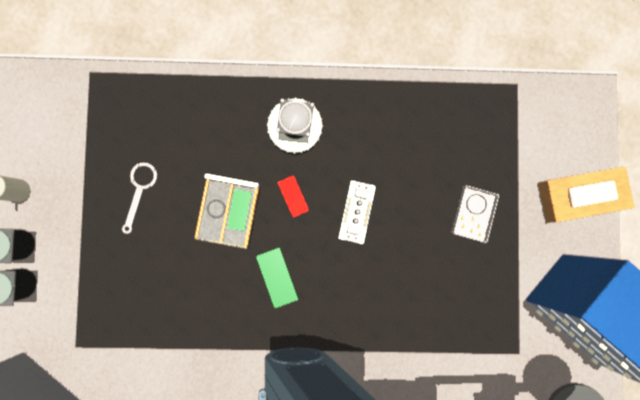

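View pics/wrist0.png

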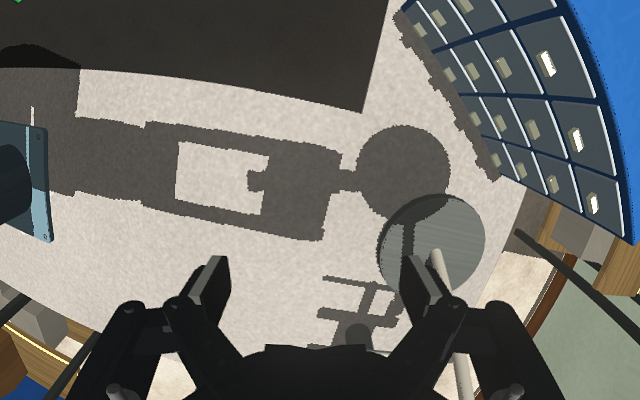

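The top picture shows three plates. A large green one lies on the bench at (277,278), a red one on the bench at (293,196), and a smaller green one in the shelf lane at (238,210). The lens is the small green one in the lane, and the ring lies in the other lane at (216,209). The shelf's open front faces the robot, and the lamp unit is at (357,212).

```bash
cat > h.py <<'E'
import numpy as np, cv2
from cell import observe, read_camera, camera_params, workorder, models
from scipy.spatial.transform import Rotation as R
def rays(cam,px,tool=None):
    p=camera_params(cam);K=np.array(p["K"]);px=np.atleast_2d(np.array(px,float))
    if cam=="wrist":
        d=(px-K[:2,2])/K[0,0];r=np.linalg.norm(d,axis=1)+1e-12
        v=np.c_[d/r[:,None]*np.sin(r)[:,None],np.cos(r)]
        v=v*[1,-1,-1];H=np.array(p["hand_eye"]);T=tool@H
        return T[:3,3],v@T[:3,:3].T
    E=np.array(p["extrinsics"]);v=np.c_[(px-K[:2,2])/K[0,0],np.ones(len(px))]*[1,-1,-1]
    return -E[:3,:3].T@E[:3,3], v@E[:3,:3]
def at_z(cam,px,z,tool=None):
    o,v=rays(cam,px,tool);return o+v*((z-o[2])/v[:,2])[:,None]
def tool(s=None):
    s=s or observe();T=np.eye(4);T[:3,:3]=R.from_euler('xyz',s["tcp_rot"]).as_matrix();T[:3,3]=s["eef_pos"];return T
def proj(cam,P,tool=None):
    P=np.atleast_2d(P);p=camera_params(cam);K=np.array(p["K"])
    if cam=="wrist":
        Ti=np.linalg.inv(tool@np.array(p["hand_eye"]));q=P@Ti[:3,:3].T+Ti[:3,3];q=q*[1,-1,-1]
        th=np.arctan2(np.linalg.norm(q[:,:2],axis=1),q[:,2]);n=q[:,:2]/(np.linalg.norm(q[:,:2],axis=1)[:,None]+1e-12)
        return n*(th*K[0,0])[:,None]+K[:2,2]
    E=np.array(p["extrinsics"]);q=(P@E[:3,:3].T+E[:3,3])*[1,-1,-1]
    return q[:,:2]/q[:,2:]*K[0,0]+K[:2,2]
def rect(mask):
    return cv2.minAreaRect(np.argwhere(mask)[:,::-1].astype(np.float32))
E
python3 - <<'E'
from h import *
for c in ["top","scene"]:
    im=read_camera(c)
    if c=="top":
        cv2.imwrite("pics/topc.png",cv2.resize(im[160:320,180:400,::-1],None,fx=3.5,fy=3.5,interpolation=cv2.INTER_CUBIC))
    for n in ["lens_center","shelf_edge","shelf","lens_seat","lamp_unit","ring_center","vsi_center"]:
        print(c,n,[(round(d["conf"],2),np.round(d["position"],4).tolist()) for d in models.tip_of(n,c)])
h=cv2.cvtColor(read_camera("top"),cv2.COLOR_RGB2HSV)
g=((h[:,:,0]>45)&(h[:,:,0]<80)&(h[:,:,1]>100)).astype(np.uint8)
n,l,st,ce=cv2.connectedComponentsWithStats(g)
for i in range(1,n):
    if st[i,4]<100: continue
    r=rect(l==i);b=cv2.boxPoints(r);z=.0505 if ce[i][1]<245 else .0025
    P=at_z("top",b,z);print(st[i],b.round(1).tolist(),P.round(4).tolist(),P.mean(0),np.linalg.norm(np.diff(P,axis=0),axis=1))
E
```

```text
top lens_center [(0.77, [0.3895, 0.0637, 0.0011]), (0.71, [0.5575, 0.1553, 0.0481]), (0.57, [0.6034, 0.0269, 0.0013])]
top shelf_edge [(0.68, [0.567, -0.1415, 0.0472]), (0.6, [0.4743, 0.2048, 0.0441])]
top shelf [(0.75, [0.5517, 0.193, 0.0012]), (0.72, [0.57, -0.1432, -0.0029])]
top lens_seat [(0.81, [0.5655, -0.1408, 0.0448])]
top lamp_unit [(0.61, [0.5679, -0.1421, -0.0021])]
top ring_center [(0.59, [0.5628, 0.218, 0.0515])]
top vsi_center [(0.67, [0.7818, 0.0209, 0.0754])]
scene lens_center [(0.83, [0.5968, 0.0317, -0.0016]), (0.79, [0.5606, 0.1575, 0.051]), (0.58, [0.3868, 0.0609, -0.0022])]
scene shelf_edge [(0.85, [0.4761, 0.2042, 0.0509]), (0.65, [0.5552, 0.1929, -0.0031]), (0.26, [0.5942, 0.4317, 0.0046])]
scene shelf [(0.95, [0.5567, 0.1893, -0.0046])]
scene lens_seat [(0.94, [0.5644, -0.1447, 0.041])]
scene lamp_unit [(0.64, [0.5631, -0.1438, -0.0031])]
scene ring_center [(0.44, [0.5626, 0.2211, 0.0508]), (0.18, [0.5603, -0.1433, -0.0012])]
scene vsi_center [(0.63, [0.7846, 0.021, 0.0727])]
[270 292  20  15 125] [[265.3999938964844, 301.20001220703125], [270.3999938964844, 291.20001220703125], [289.6000061035156, 300.79998779296875], [284.6000061035156, 310.79998779296875]] [[0.3259, 0.09, 0.0025], [0.3518, 0.0777, 0.0025], [0.328, 0.0273, 0.0025], [0.3021, 0.0396, 0.0025]] [0.32696852 0.0586555  0.0025    ] [0.02868197 0.05579482 0.02867422]
```

View pics/topc.png

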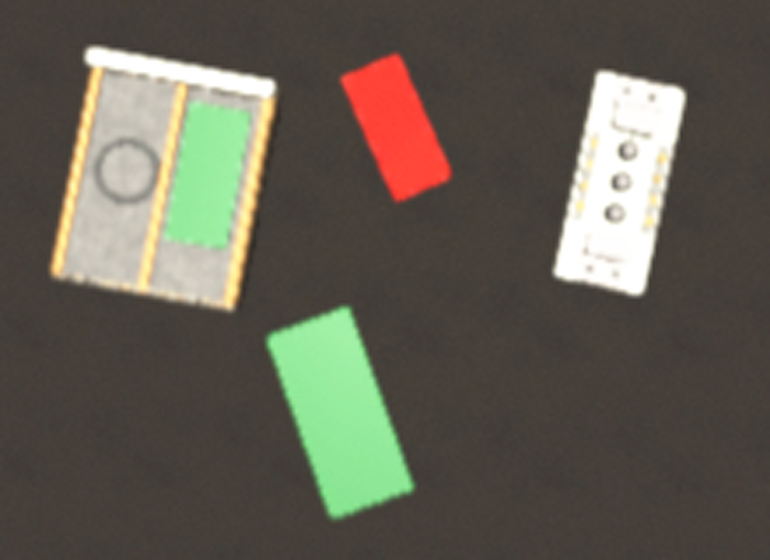

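The crop confirms the choice: the small green plate is in the right-hand lane, with the ring in the left-hand lane. Next I measure the corners more finely.

```bash
cat >> h.py <<'E'
def green(im,lo=60):
    h=cv2.cvtColor(im,cv2.COLOR_RGB2HSV)
    return ((h[:,:,0]>45)&(h[:,:,0]<85)&(h[:,:,1]>lo)&(h[:,:,2]>60)).astype(np.uint8)
def comps(g,amin=200):
    n,l,st,ce=cv2.connectedComponentsWithStats(g)
    return [(l==i) for i in range(1,n) if st[i,4]>=amin]
E
python3 - <<'E'
from h import *
for c in ["top","scene"]:
    im=read_camera(c)
    for m in comps(green(im)):
        r=rect(m);cy=r[0][1]
        z=.0505
        if c=="top":
            b=cv2.boxPoints(r)
        else:
            h=cv2.convexHull(np.argwhere(m)[:,::-1].astype(np.int32)); b=cv2.approxPolyDP(h,5,True)[:,0]
        for z in (.0505,.0025):
            P=at_z(c,b,z);print(c,z,np.round(b,1).tolist(),P.round(4)[:,:2].tolist(),P.mean(0).round(4),np.linalg.norm(np.diff(P,axis=0),axis=1).round(3))
crop=lambda x,y:(180+x/3.5-.35,160+y/3.5-.35)
A=at_z("top",[crop(*q) for q in [(600,72),(686,90),(641,296),(555,277)]],.006);print("lamp",A.round(4),A.mean(0))
d=(A[0]+A[1]-A[2]-A[3])/2;print(np.linalg.norm(d),np.degrees(np.arctan2(d[1],d[0])))
S=at_z("top",[crop(*q) for q in [(52,276),(234,308)]],.055);print("front",S)
d=S[0]-S[1];print(np.linalg.norm(d),np.degrees(np.arctan2(-d[0],d[1])),S.mean(0))
im=read_camera("top")
cv2.imwrite("pics/lamp.png",cv2.resize(im[170:255,325:390,::-1],None,fx=7,fy=7,interpolation=cv2.INTER_CUBIC))
cv2.imwrite("pics/shelf.png",cv2.resize(im[165:260,185:270,::-1],None,fx=6,fy=6,interpolation=cv2.INTER_CUBIC))
E
```

```text
top 0.0505 [[226.39999389648438, 227.3000030517578], [233.6999969482422, 188.60000610351562], [251.3000030517578, 191.89999389648438], [244.0, 230.60000610351562]] [[0.5151, 0.1886], [0.6129, 0.1735], [0.6056, 0.1291], [0.5077, 0.1444]] [0.5603 0.1589 0.0505] [0.099 0.045 0.099]
top 0.0025 [[226.39999389648438, 227.3000030517578], [233.6999969482422, 188.60000610351562], [251.3000030517578, 191.89999389648438], [244.0, 230.60000610351562]] [[0.5152, 0.1969], [0.6172, 0.1812], [0.6095, 0.1349], [0.5075, 0.1508]] [0.5624 0.166  0.0025] [0.103 0.047 0.103]
top 0.0505 [[254.0, 254.89999389648438], [279.6000061035156, 245.6999969482422], [299.20001220703125, 300.1000061035156], [273.6000061035156, 309.29998779296875]] [[0.4477, 0.1176], [0.4718, 0.0544], [0.3378, 0.0022], [0.3141, 0.0652]] [0.3928 0.0598 0.0505] [0.068 0.144 0.067]
top 0.0025 [[254.0, 254.89999389648438], [279.6000061035156, 245.6999969482422], [299.20001220703125, 300.1000061035156], [273.6000061035156, 309.29998779296875]] [[0.4448, 0.1228], [0.4701, 0.0569], [0.3302, 0.0025], [0.3055, 0.0681]] [0.3877 0.0626 0.0025] [0
[... 371 characters left out ...]
]
scene 0.0505 [[391, 202], [375, 203], [369, 183], [383, 182]] [[0.6001, 0.1766], [0.5928, 0.1337], [0.5121, 0.1475], [0.5181, 0.1875]] [0.5558 0.1613 0.0505] [0.044 0.082 0.04 ]
scene 0.0025 [[391, 202], [375, 203], [369, 183], [383, 182]] [[0.5549, 0.2034], [0.5471, 0.1576], [0.4612, 0.1724], [0.4676, 0.2149]] [0.5077 0.1871 0.0025] [0.046 0.087 0.043]
lamp [[ 0.6463 -0.1274  0.006 ]
 [ 0.6342 -0.1927  0.006 ]
 [ 0.4785 -0.1609  0.006 ]
 [ 0.4913 -0.0962  0.006 ]] [ 0.56256779 -0.14430258  0.006     ]
0.1584810044230516 -11.488390331565148
front [[0.48561678 0.26607662 0.055     ]
 [0.46553808 0.13635609 0.055     ]]
0.1312652664507048 -8.798661187302761 [0.47557743 0.20121636 0.055     ]
```

View pics/lamp.png

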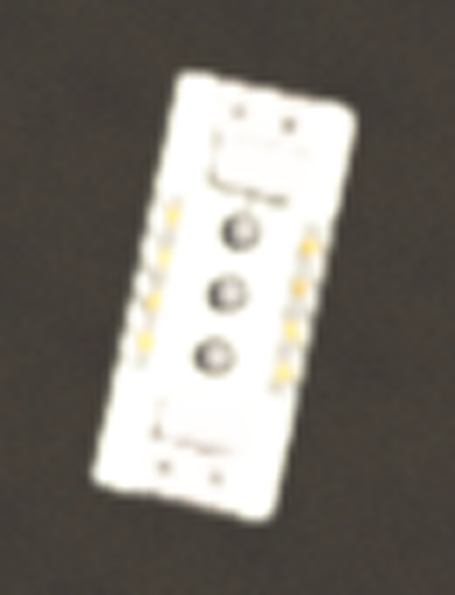

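View pics/shelf.png

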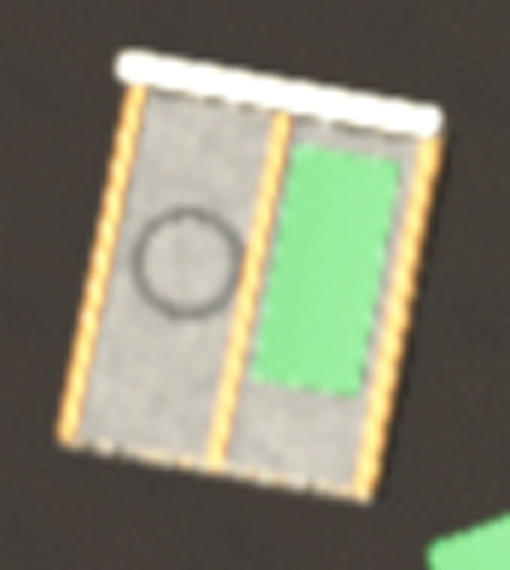

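Measured in the top picture, the lens centre is at about (0.560, 0.159) with axis yaw about -8.8°. Its size comes out at 99x45 mm, as it should be, and its front end is about 40 mm behind the edge. The seat is at about (0.564, -0.143), yaw about -11.5°. I move clear of the cabinet first, along +y, with the gripper shut.

```bash
python3 -m jog '[{"slide":[0.055,-0.243,0],"turn":[0,0,21.7],"gripper":255},{"slide":[0.055,-0.243,0],"turn":[0,0,21.7],"gripper":255},{"slide":[0.055,-0.243,0],"turn":[0,0,21.7],"gripper":255},{"slide":[0.055,-0.243,0],"turn":[0,0,21.7],"gripper":255},{"slide":[0.055,-0.243,0],"turn":[0,0,21.7],"gripper":255}]'
```

```text
t: 1.65
eef_pos: [0.122, -0.285, 0.231]
tcp_rot: [-3.141, -0.0, -0.154]
wrist_force: [0.9, 0.3, 0.6]
width: 0.144
```

```bash
python3 -m jog '[{"slide":[0.142,-0.202,0],"turn":[0,0,0],"gripper":255},{"slide":[0.142,-0.202,0],"turn":[0,0,0],"gripper":255},{"slide":[0.142,-0.202,0],"turn":[0,0,0],"gripper":255},{"slide":[0.142,-0.202,0],"turn":[0,0,0],"gripper":255},{"slide":[0.142,-0.202,0],"turn":[0,0,0],"gripper":255}]'
python3 -m jog '[{"slide":[0.142,-0.202,0.02],"turn":[0,0,0],"gripper":255},{"slide":[0.142,-0.202,0.02],"turn":[0,0,0],"gripper":255},{"slide":[0.142,-0.202,0.02],"turn":[0,0,0],"gripper":255},{"slide":[0.142,-0.202,0.02],"turn":[0,0,0],"gripper":255},{"slide":[0.142,-0.202,0.02],"turn":[0,0,0],"gripper":255}]'
python3 -m jog '[{"slide":[0.071,-0.101,0.06],"turn":[0,0,0],"gripper":255},{"slide":[0.071,-0.101,0.06],"turn":[0,0,0],"gripper":255},{"slide":[0.071,-0.101,0.06],"turn":[0,0,0],"gripper":255},{"slide":[0.071,-0.101,0.06],"turn":[0,0,0],"gripper":255},{"slide":[0.071,-0.101,0.06],"turn":[0,0,0],"gripper":255}]'
python3 - <<'E'
from h import *
s=observe();print(s["eef_pos"],s["tcp_rot"],s["wrist_force"],s["joints"])
im=read_camera("wrist");cv2.imwrite("pics/w1.png",im[:,:,::-1]);np.save("w1T.npy",tool(s))
E
```

```text
t: 2.15
eef_pos: [0.2944, -0.1075, 0.2319]
tcp_rot: [3.14, -0.002, -0.154]
wrist_force: [1.3, -1.7, -0.2]
width: 0.002
t: 2.65
eef_pos: [0.466, 0.0709, 0.2113]
tcp_rot: [3.141, -0.001, -0.153]
wrist_force: [1.1, -1.2, 0.2]
width: 0.001
t: 3.15
eef_pos: [0.5498, 0.1579, 0.1504]
tcp_rot: [3.141, 0.002, -0.152]
wrist_force: [-0.1, 0.1, 0.3]
width: -0.002
[0.54978723 0.15787365 0.15043333] [ 3.14072231e+00  2.12723736e-03 -1.52421596e-01] [-0.07777873  0.11820062  0.32444644] [ 8.49118006e-02  3.64071788e-01  1.59359672e+00 -3.73060553e-04
  1.18619640e+00  1.80826916e+00]
```

View pics/w1.png

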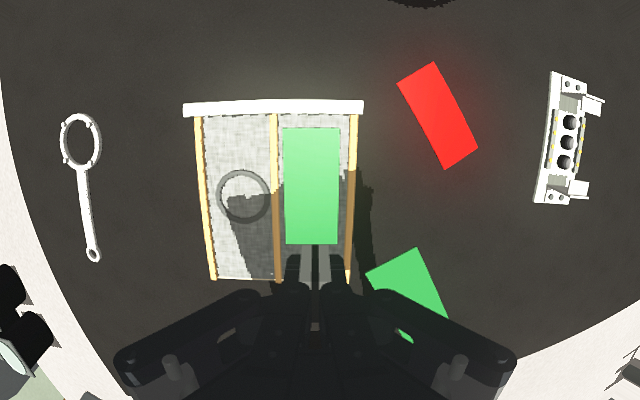

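The wrist view shows the lens spanning (284,128) to (339,244), the fingertips at about (313,248) just in front of its front end, the ring at (243,195) and the lamp unit at (567,142).

```bash
python3 - <<'E'
from h import *
T=np.load("w1T.npy");im=cv2.imread("pics/w1.png")[:,:,::-1].copy()
def rep(m,z):
    b=cv2.findContours(m.astype(np.uint8),cv2.RETR_EXTERNAL,cv2.CHAIN_APPROX_NONE)[0][0][:,0].astype(float)
    P=at_z("wrist",b,z,T)[:,:2].astype(np.float32)
    r=cv2.minAreaRect(P);c=cv2.boxPoints(r);return r,c
for m in comps(green(im)):
    print(m.sum(),np.argwhere(m).mean(0),rep(m,.0505))
# shelf strips/edges: front corners; upstand
e=lambda px,z:at_z("wrist",px,z,T)[:,:2].round(4).tolist()
print("strip tops back/front L,M,R", e([(197,118),(272,116),(276,116),(355,115),(213,280),(275,282),(281,282),(350,283)],.055))
print("TCPpx",proj("wrist",T[:3,3],T), proj("wrist",np.array([.5,.17,.05]),T))
crop=cv2.resize(im[60:215,520:620,::-1],None,fx=3.8,fy=3.8,interpolation=cv2.INTER_CUBIC);cv2.imwrite("pics/w1l.png",crop)
crop=cv2.resize(im[95:300,180:370,::-1],None,fx=2.9,fy=2.9,interpolation=cv2.INTER_CUBIC);cv2.imwrite("pics/w1s.png",crop)
E
```

```text
6451 [185.31592001 310.88172376] (((0.560166597366333, 0.1594814956188202), (0.04574769362807274, 0.09947159886360168), 81.09160614013672), array([[0.5074886 , 0.14458542],
       [0.60576034, 0.12918173],
       [0.6128446 , 0.17437758],
       [0.51457286, 0.18978126]], dtype=float32))
2678 [279.76773712 407.87415982] (((0.43539783358573914, 0.07973931729793549), (0.1058349609375, 0.05443719029426575), 21.65972137451172), array([[0.37617052, 0.08550457],
       [0.39626294, 0.03491107],
       [0.49462515, 0.07397407],
       [0.47453272, 0.12456757]], dtype=float32))
strip tops back/front L,M,R [[0.6341, 0.2396], [0.6236, 0.1795], [0.623, 0.1764], [0.6146, 0.1169], [0.4881, 0.2645], [0.4795, 0.2055], [0.4788, 0.2], [0.4681, 0.1379]]
TCPpx [[314.79497674 261.43971511]] [[309.83966779 255.31151491]]
```

View pics/w1l.png

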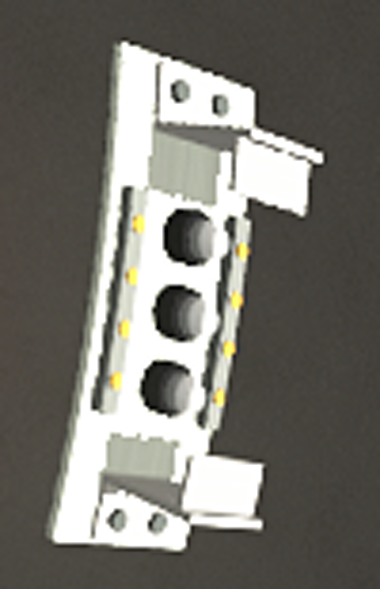

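View pics/w1s.png

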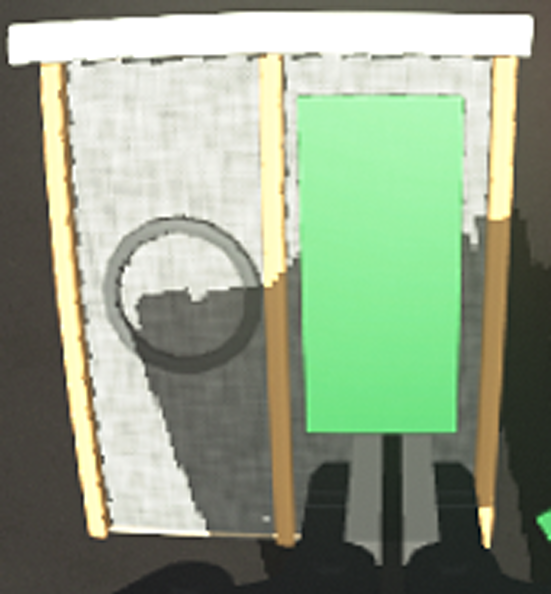

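```bash
python3 -m jog '[{"slide":[0.0337,-0.003,0.04],"turn":[0,0,0],"gripper":255},{"slide":[0.0337,-0.003,0.08],"turn":[0,0,0],"gripper":255},{"slide":[0.0337,-0.003,0.09],"turn":[0,0,0],"gripper":255},{"slide":[0.0337,-0.003,0.0945],"turn":[0,0,0],"gripper":255},{"slide":[0.0337,-0.003,0.0945],"turn":[0,0,0],"gripper":255}]'
python3 -c "
from h import *
for i in range(3):
    im=read_camera('wrist');s=observe();print(s['eef_pos'],s['tcp_rot'],s['wrist_force'])
cv2.imwrite('pics/w2.png',im[:,:,::-1])"
```

```text
t: 3.7
eef_pos: [0.5841, 0.155, 0.0583]
tcp_rot: [-3.141, -0.001, -0.155]
wrist_force: [-0.1, -0.9, 1.2]
width: 0.003
[0.5847869  0.15514013 0.05897398] [-3.14099234e+00 -2.66029942e-03 -1.54293835e-01] [0.38111914 0.4171568  0.35721237]
[0.58510392 0.15530764 0.05921082] [-3.14082563 -0.00343581 -0.15405237] [ 0.43560069 -0.63014524  1.24482777]
[0.58517362 0.15543458 0.05917264] [-3.14076134 -0.00358108 -0.15391972] [ 0.17919305 -0.5462453   0.51597197]
```

View pics/w2.png

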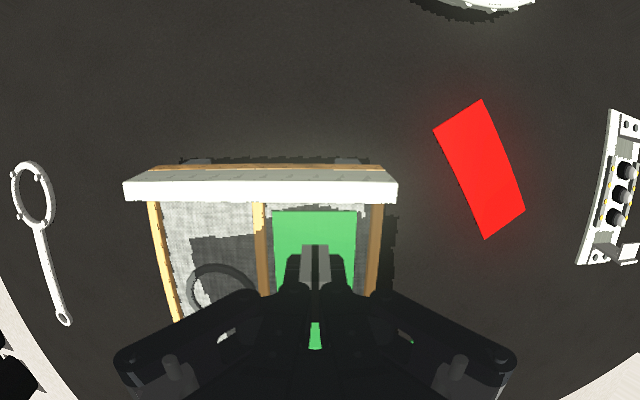

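The fingertips at (315,250) stand centred over the rear half of the lens. Now I approach slowly.

```bash
python3 -m jog '[{"slide":[0,0,0.001],"turn":[0,0,0],"gripper":255},{"slide":[0,0,0.002],"turn":[0,0,0],"gripper":255},{"slide":[0,0,0.003],"turn":[0,0,0],"gripper":255},{"slide":[0,0,0.003],"turn":[0,0,0],"gripper":255}]'
python3 -m jog '[{"slide":[0,0,0.0005],"turn":[0,0,0],"gripper":255},{"slide":[0,0,0.001],"turn":[0,0,0],"gripper":255},{"slide":[0,0,0.001],"turn":[0,0,0],"gripper":255}]'
```

```text
t: 4.25
eef_pos: [0.5839, 0.1554, 0.0537]
tcp_rot: [3.142, 0.0, -0.154]
wrist_force: [-0.5, -0.3, 0.3]
width: 0.001
t: 4.55
eef_pos: [0.584, 0.1554, 0.0526]
tcp_rot: [3.142, 0.0, -0.154]
wrist_force: [-0.2, -0.4, -0.1]
width: 0.001
```

```bash
python3 -m jog '[{"slide":[0,0,0.0003],"turn":[0,0,0],"gripper":255},{"slide":[0,0,0.0006],"turn":[0,0,0],"gripper":255},{"slide":[0,0,0.0006],"turn":[0,0,0],"gripper":255}]'
python3 -m jog '[{"slide":[0,0,0.0003],"turn":[0,0,0],"gripper":255},{"slide":[0,0,0.0003],"turn":[0,0,0],"gripper":255}]'
python3 -m jog '[{"slide":[0,0,0.0003],"turn":[0,0,0],"gripper":255},{"slide":[0,0,0.0003],"turn":[0,0,0],"gripper":255}]'
```

```text
t: 4.85
eef_pos: [0.584, 0.1554, 0.0522]
tcp_rot: [3.142, 0.0, -0.154]
wrist_force: [-0.0, 0.3, -0.9]
width: 0.002
t: 5.05
eef_pos: [0.584, 0.1554, 0.0519]
tcp_rot: [3.142, 0.0, -0.154]
wrist_force: [0.8, -0.5, -0.3]
width: -0.001
t: 5.25
eef_pos: [0.5841, 0.1554, 0.0516]
tcp_rot: [-3.142, 0.0, -0.154]
wrist_force: [0.5, -0.6, -0.4]
width: 0.0
```

```bash
python3 -m jog '[{"slide":[0,0,0.0003],"turn":[0,0,0],"gripper":255},{"slide":[0,0,0.0003],"turn":[0,0,0],"gripper":255}]'
python3 -m jog '[{"slide":[0,0,0.0003],"turn":[0,0,0],"gripper":255},{"slide":[0,0,0.0003],"turn":[0,0,0],"gripper":255}]'
```

```text
t: 5.45
eef_pos: [0.5841, 0.1554, 0.0513]
tcp_rot: [-3.142, 0.0, -0.154]
wrist_force: [-0.6, -0.9, -0.2]
width: -0.0
t: 5.65
eef_pos: [0.584, 0.1554, 0.051]
tcp_rot: [3.142, 0.0, -0.154]
wrist_force: [-0.3, -1.0, 1.2]
width: -0.001
```

```bash
python3 -m jog '[{"slide":[0,0,0.0002],"turn":[0,0,0],"gripper":255},{"slide":[0,0,0.0002],"turn":[0,0,0],"gripper":255}]'
python3 -m jog '[{"slide":[0,0,0.0002],"turn":[0,0,0],"gripper":255},{"slide":[0,0,0.0002],"turn":[0,0,0],"gripper":255}]'
```

```text
t: 5.85
eef_pos: [0.584, 0.1554, 0.0508]
tcp_rot: [3.142, 0.0, -0.154]
wrist_force: [-0.3, -1.2, 0.3]
width: -0.002
t: 6.05
eef_pos: [0.5841, 0.1554, 0.0506]
tcp_rot: [-3.142, 0.0, -0.154]
wrist_force: [0.5, -0.7, 0.1]
width: 0.004
```

```bash
python3 -m jog '[{"slide":[0,0,0.0002],"turn":[0,0,0],"gripper":255},{"slide":[0,0,0.0002],"turn":[0,0,0],"gripper":255}]'
python3 -m jog '[{"slide":[0,0,0.0002],"turn":[0,0,0],"gripper":255},{"slide":[0,0,0.0002],"turn":[0,0,0],"gripper":255}]'
```

```text
t: 6.25
eef_pos: [0.5841, 0.1554, 0.0506]
tcp_rot: [-3.142, -0.0, -0.154]
wrist_force: [-0.4, 0.5, 0.2]
width: -0.003
t: 6.45
eef_pos: [0.5842, 0.1554, 0.0505]
tcp_rot: [-3.141, -0.0, -0.154]
wrist_force: [-1.2, 0.4, 3.1]
width: 0.001
```

```bash
python3 -m jog '[{"slide":[0,0,0],"turn":[0,0,0],"gripper":255},{"slide":[0,0,0],"turn":[0,0,0],"gripper":255}]'
```

```text
t: 6.65
eef_pos: [0.5842, 0.1554, 0.0505]
tcp_rot: [-3.141, -0.0, -0.154]
wrist_force: [-0.7, 0.5, 3.8]
width: -0.003
```

```bash
python3 -m jog '[{"slide":[-0.001,0,0],"turn":[0,0,0],"gripper":255},{"slide":[-0.003,0,0],"turn":[0,0,0],"gripper":255},{"slide":[-0.005,0,0],"turn":[0,0,0],"gripper":255},{"slide":[-0.006,0,0],"turn":[0,0,0],"gripper":255}]'
python3 -m jog '[{"slide":[-0.002,0,0],"turn":[0,0,0],"gripper":255},{"slide":[-0.004,0,0],"turn":[0,0,0],"gripper":255},{"slide":[-0.006,0,0],"turn":[0,0,0],"gripper":255}]'
python3 -c "
from h import *
im=read_camera('wrist');s=observe();print(s['eef_pos'],s['wrist_force'])
cv2.imwrite('pics/w3.png',im[:,:,::-1])"
```

```text
t: 7.05
eef_pos: [0.5782, 0.1564, 0.0504]
tcp_rot: [-3.141, -0.001, -0.154]
wrist_force: [0.5, -0.0, 3.6]
width: -0.0
t: 7.35
eef_pos: [0.5723, 0.1572, 0.0504]
tcp_rot: [-3.141, -0.001, -0.154]
wrist_force: [1.1, 0.5, 5.5]
width: 0.002
[0.57188097 0.15732701 0.05035618] [0.09750683 0.39068308 4.85130796]
```

View pics/w3.png

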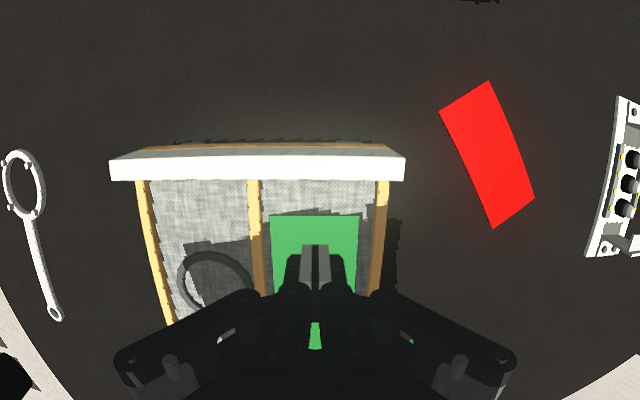

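The lens travels with the fingertip and the gap to the upstand is growing. The force is creeping up, so I ease off slightly as I go.

```bash
python3 -m jog '[{"slide":[-0.002,0,-0.00015],"turn":[0,0,0],"gripper":255},{"slide":[-0.0045,0,-0.00015],"turn":[0,0,0],"gripper":255},{"slide":[-0.007,0,-0.00015],"turn":[0,0,0],"gripper":255},{"slide":[-0.008,0,-0.00015],"turn":[0,0,0],"gripper":255}]'
python3 -m jog '[{"slide":[-0.002,0,-0.00005],"turn":[0,0,0],"gripper":255},{"slide":[-0.0045,0,-0.00005],"turn":[0,0,0],"gripper":255},{"slide":[-0.007,0,-0.00005],"turn":[0,0,0],"gripper":255},{"slide":[-0.008,0,-0.00005],"turn":[0,0,0],"gripper":255}]'
```

```text
t: 7.8
eef_pos: [0.564, 0.1585, 0.0504]
tcp_rot: [3.142, 0.0, -0.154]
wrist_force: [0.9, -0.4, 4.1]
width: 0.004
t: 8.2
eef_pos: [0.5561, 0.1597, 0.0504]
tcp_rot: [3.142, 0.0, -0.154]
wrist_force: [1.6, -0.0, 4.6]
width: 0.006
```

```bash
python3 -m jog '[{"slide":[-0.002,0,-0.0001],"turn":[0,0,0],"gripper":255},{"slide":[-0.0045,0,-0.0001],"turn":[0,0,0],"gripper":255},{"slide":[-0.007,0,-0.0001],"turn":[0,0,0],"gripper":255},{"slide":[-0.0095,0,-0.0001],"turn":[0,0,0],"gripper":255},{"slide":[-0.01,0,-0.0001],"turn":[0,0,0],"gripper":255}]'
python3 -m jog '[{"slide":[-0.002,0,-0.00005],"turn":[0,0,0],"gripper":255},{"slide":[-0.0045,0,-0.00005],"turn":[0,0,0],"gripper":255},{"slide":[-0.007,0,-0.00005],"turn":[0,0,0],"gripper":255},{"slide":[-0.0095,0,-0.00005],"turn":[0,0,0],"gripper":255},{"slide":[-0.01,0,-0.00005],"turn":[0,0,0],"gripper":255}]'
```

```text
t: 8.7
eef_pos: [0.5461, 0.1612, 0.0505]
tcp_rot: [3.141, 0.0, -0.154]
wrist_force: [1.3, -0.3, 2.7]
width: -0.0
t: 9.2
eef_pos: [0.5361, 0.1628, 0.0505]
tcp_rot: [3.141, 0.0, -0.154]
wrist_force: [0.7, 0.3, 2.4]
width: 0.0
```

```bash
python3 -m jog '[{"slide":[-0.002,0,0],"turn":[0,0,0],"gripper":255},{"slide":[-0.0045,0,0],"turn":[0,0,0],"gripper":255},{"slide":[-0.007,0,0],"turn":[0,0,0],"gripper":255},{"slide":[-0.0095,0,0],"turn":[0,0,0],"gripper":255},{"slide":[-0.01,0,0],"turn":[0,0,0],"gripper":255}]'
python3 -m jog '[{"slide":[-0.002,0,0],"turn":[0,0,0],"gripper":255},{"slide":[-0.0045,0,0],"turn":[0,0,0],"gripper":255},{"slide":[-0.007,0,0],"turn":[0,0,0],"gripper":255},{"slide":[-0.0095,0,0],"turn":[0,0,0],"gripper":255},{"slide":[-0.01,0,0],"turn":[0,0,0],"gripper":255}]'
python3 -c "
from h import *
s=observe();T=tool(s);im=read_camera('wrist');print(s['eef_pos'],s['wrist_force'])
cv2.imwrite('pics/w4.png',im[:,:,::-1])
m=max(comps(green(im)[:, 200:400]),key=lambda m:m.sum());ys,xs=np.nonzero(m);print(ys.min(),xs[ys==ys.min()+1].min()+200,xs[ys==ys.min()+1].max()+200)
y=ys.min();P=at_z('wrist',[(xs[ys==y+1].min()+200,y),(xs[ys==y+1].max()+200,y)],.0505,T);print(P,P.mean(0))
"
```

```text
t: 9.7
eef_pos: [0.5263, 0.1643, 0.0505]
tcp_rot: [3.142, 0.0, -0.154]
wrist_force: [0.4, -0.5, 1.1]
width: 0.002
t: 10.2
eef_pos: [0.5164, 0.1659, 0.0505]
tcp_rot: [3.142, 0.0, -0.154]
wrist_force: [0.2, -1.3, 1.0]
width: 0.004
[0.51644711 0.16587896 0.05054785] [ 0.17800111 -1.33257968  1.02975802]
214 270 358
[[0.54609234 0.18363173 0.0505    ]
 [0.53941805 0.1407311  0.0505    ]] [0.5427552  0.16218142 0.0505    ]
```

View pics/w4.png

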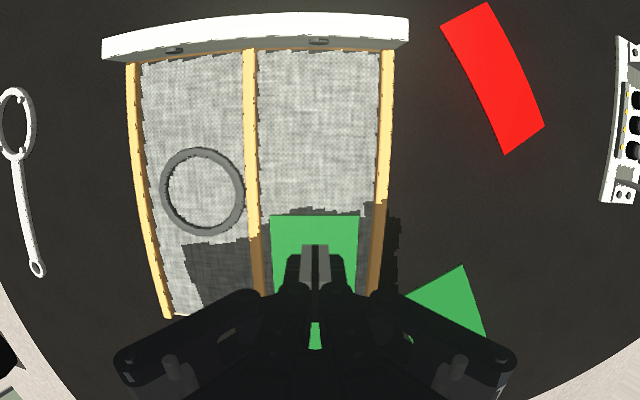

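The lens is still following: its rear edge stays at row 214, just as before. The overhang is about 29 mm, so I press a touch more and go 11 mm further.

```bash
python3 -m jog '[{"slide":[-0.001,0,0.00006],"turn":[0,0,0],"gripper":255},{"slide":[-0.003,0,0.00012],"turn":[0,0,0],"gripper":255},{"slide":[-0.005,0,0.00012],"turn":[0,0,0],"gripper":255},{"slide":[-0.006,0,0.00012],"turn":[0,0,0],"gripper":255}]'
python3 -m jog '[{"slide":[-0.002,0,0],"turn":[0,0,0],"gripper":255},{"slide":[-0.004,0,0],"turn":[0,0,0],"gripper":255},{"slide":[-0.005,0,0],"turn":[0,0,0],"gripper":255},{"slide":[-0.005,0,0],"turn":[0,0,0],"gripper":255}]'
python3 -m jog '[{"slide":[0,0,-0.001],"turn":[0,0,0],"gripper":255},{"slide":[0,0,-0.006],"turn":[0,0,0],"gripper":255},{"slide":[0,0,-0.03],"turn":[0,0,0],"gripper":100},{"slide":[0,0,-0.07],"turn":[0,0,0],"gripper":0},{"slide":[0,0,-0.09],"turn":[0,0,0],"gripper":0}]'
```

```text
t: 10.65
eef_pos: [0.5108, 0.1668, 0.0505]
tcp_rot: [-3.142, -0.0, -0.154]
wrist_force: [1.3, -0.7, 2.7]
width: 0.002
t: 11.05
eef_pos: [0.5057, 0.1676, 0.0505]
tcp_rot: [3.142, 0.0, -0.154]
wrist_force: [0.2, -0.4, 3.1]
width: 0.002
t: 11.55
eef_pos: [0.5071, 0.1676, 0.1433]
tcp_rot: [-3.141, -0.003, -0.154]
wrist_force: [0.4, 0.6, 0.4]
width: 0.506
```

```bash
python3 -m jog '[{"slide":[-0.05,0,0],"turn":[0,0,0],"gripper":0},{"slide":[-0.09,0,0],"turn":[0,0,0],"gripper":0},{"slide":[-0.09,0,0],"turn":[0,0,0],"gripper":0},{"slide":[-0.09,0,0],"turn":[0,0,0],"gripper":0}]'
cat > look.py <<'E'
from h import *
import sys
name,z=sys.argv[1],float(sys.argv[2])
s=observe();T=tool(s);im=read_camera("wrist");cv2.imwrite(f"pics/{name}.png",im[:,:,::-1]);np.save(f"{name}T.npy",T);print(s["eef_pos"],s["tcp_rot"],s["wrist_force"],s["width"])
for m in comps(green(im),600):
    b=cv2.findContours(m.astype(np.uint8),cv2.RETR_EXTERNAL,cv2.CHAIN_APPROX_NONE)[0][0][:,0].astype(float)
    P=at_z("wrist",b,z,T)[:,:2].astype(np.float32)
    r=cv2.minAreaRect(P);print(b.mean(0).round(),np.round(r[0],4),np.round(r[1],4),r[2],cv2.boxPoints(r).round(4).tolist())
E
python3 look.py w5 .0505
```

```text
t: 11.95
eef_pos: [0.4166, 0.1815, 0.1409]
tcp_rot: [-3.141, -0.001, -0.153]
wrist_force: [0.7, 0.9, -0.3]
width: 0.997
[0.4165926  0.18151241 0.140909  ] [-3.14140172e+00 -8.17788136e-04 -1.52986806e-01] [ 0.69216021  0.90380175 -0.30019092] 0.9970782092388544
[313. 117.] [0.4821 0.1719] [0.0458 0.0997] 81.24515533447266 [[0.4293999969959259, 0.15690000355243683], [0.527899980545044, 0.14169999957084656], [0.5349000096321106, 0.18700000643730164], [0.43639999628067017, 0.2020999938249588]]
[432. 192.] [0.4065 0.0816] [0.1198 0.0544] 21.242542266845703 [[0.3407999873161316, 0.08529999852180481], [0.3605000078678131, 0.03460000082850456], [0.47209998965263367, 0.07800000160932541], [0.45239999890327454, 0.12870000302791595]]
```

View pics/w5.png

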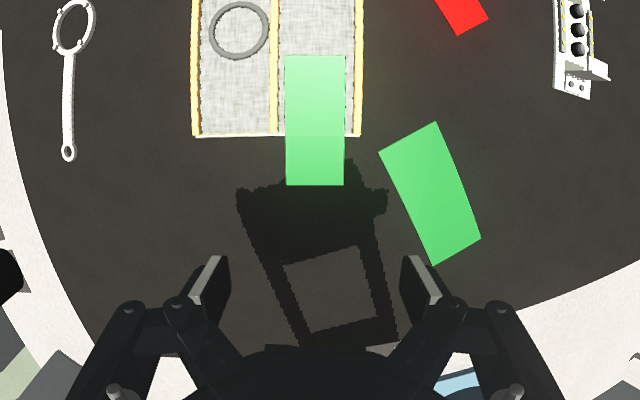

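The lens spans columns 286 to 345 and rows 56 to 186. The board's front edge is at about row 136, visible through the glass as a tone line. The lens clearly overhangs.

```bash
python3 - <<'E'
from h import *
T=np.load("w5T.npy");im=cv2.imread("pics/w5.png")
e=at_z("wrist",[(210,136.5),(255,136.5),(352,136.5),(315,136.5)],.048,T)[:,:2];print(e)
f=at_z("wrist",[(315,186)],.0505,T)[0,:2];u=np.array([np.cos(.153),-np.sin(.153)]);print(f,(e-f)@u)
cv2.imwrite("pics/w5c.png",cv2.resize(im[20:210,180:380],None,fx=3,fy=3,interpolation=cv2.INTER_CUBIC))
# lens centre in tool frame
c=np.array([.4821,.1719,.05]);print(np.linalg.inv(T)@[*c,1])
E
```

```text
[[0.48445839 0.25453603]
 [0.477557   0.2185647 ]
 [0.46582504 0.14530957]
 [0.46991028 0.17317809]]
[0.4320132  0.17905009] [0.0403282  0.0389896  0.03855905 0.0383493 ]
[ 6.61327716e-02 -4.65211907e-04  9.09631997e-02  1.00000000e+00]
```

View pics/w5c.png

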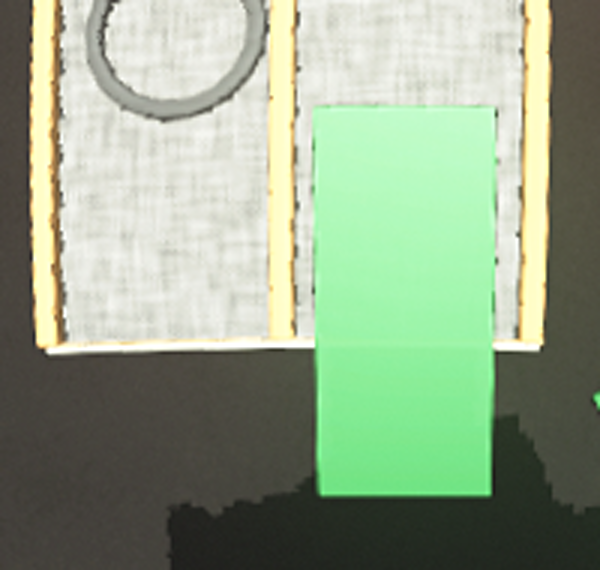

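The overhang is about 39 mm, so it is in range, and the lens is square. Now I grip it by the side edges of the overhanging end, with the pads about 31 mm ahead of the lens centre.

```bash
python3 -m jog '[{"slide":[0.035,-0.0005,0],"turn":[0,0,0],"gripper":0},{"slide":[0.035,-0.0005,0.04],"turn":[0,0,0],"gripper":0},{"slide":[0.035,-0.0005,0.06],"turn":[0,0,0],"gripper":0},{"slide":[0.035,-0.0005,0.07],"turn":[0,0,0],"gripper":0},{"slide":[0.035,-0.0005,0.07],"turn":[0,0,0],"gripper":0}]'
python3 look.py w6 .0505
```

```text
t: 12.5
eef_pos: [0.4517, 0.176, 0.0691]
tcp_rot: [3.141, 0.003, -0.155]
wrist_force: [-0.4, 0.2, 0.2]
width: 0.995
[0.45167504 0.17603894 0.06913815] [ 3.14074371e+00  2.57302925e-03 -1.54556547e-01] [-0.38972264  0.24842932  0.24390034] 0.9953505323288102
[314. 186.] [0.4821 0.1718] [0.0456 0.0995] 81.1216049194336 [[0.4293999969959259, 0.15690000355243683], [0.5278000235557556, 0.14149999618530273], [0.5347999930381775, 0.186599999666214], [0.43650001287460327, 0.20200000703334808]]
[456. 244.] [0.4211 0.0865] [0.1113 0.0502] 21.330612182617188 [[0.36010000109672546, 0.08969999849796295], [0.3783999979496002, 0.042899999767541885], [0.4819999933242798, 0.08340000361204147], [0.46380001306533813, 0.13009999692440033]]
```

View pics/w6.png

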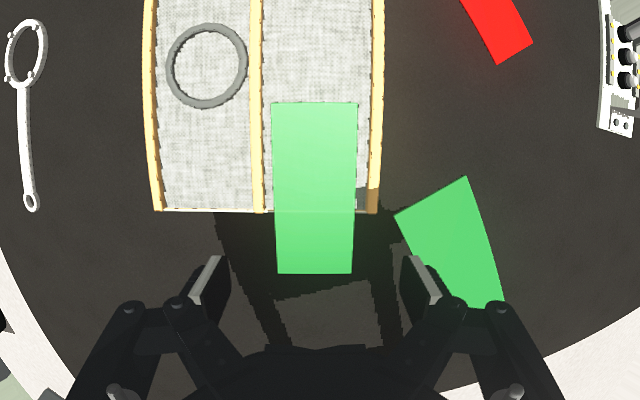

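```bash
python3 -m jog '[{"slide":[0,-0.0005,0.02],"turn":[0,0,0],"gripper":0},{"slide":[0,-0.0005,0.032],"turn":[0,0,0],"gripper":0},{"slide":[0,-0.0005,0.037],"turn":[0,0,0],"gripper":60},{"slide":[0,-0.0005,0.037],"turn":[0,0,0],"gripper":100},{"slide":[0,-0.0005,0.037],"turn":[0,0,0],"gripper":100}]'
python3 look.py w7 .0505
```

```text
t: 13.05
eef_pos: [0.4523, 0.177, 0.034]
tcp_rot: [-3.141, -0.001, -0.154]
wrist_force: [1.3, 0.0, 0.4]
width: 0.611
[0.45227012 0.17700612 0.03399908] [-3.14132331e+00 -8.10565048e-04 -1.53903370e-01] [1.29208093 0.03211049 0.35860274] 0.6114729108694194
[316. 203.] [0.4821 0.1717] [0.0452 0.0991] 81.12156677246094 [[0.42969998717308044, 0.15700000524520874], [0.5275999903678894, 0.14169999957084656], [0.534600019454956, 0.18639999628067017], [0.4366999864578247, 0.20170000195503235]]
[473. 261.] [0.4279 0.0916] [0.1048 0.047 ] 21.199602127075195 [[0.37049999833106995, 0.09459999948740005], [0.38749998807907104, 0.05079999938607216], [0.4851999878883362, 0.08869999647140503], [0.4681999981403351, 0.13249999284744263]]
```

View pics/w7.png

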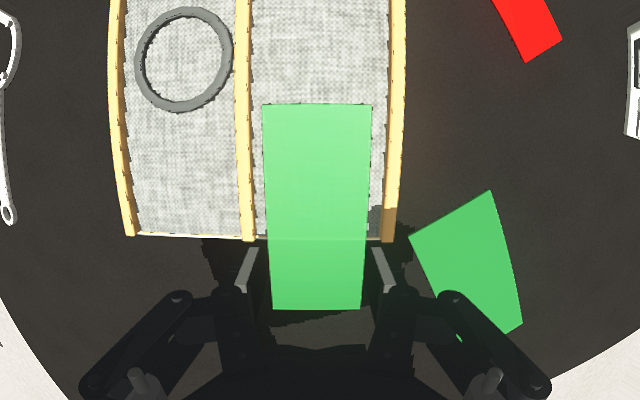

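```bash
python3 -m jog '[{"slide":[0,0.0003,0],"turn":[0,0,0],"gripper":112},{"slide":[0,0.0003,0],"turn":[0,0,0],"gripper":130},{"slide":[0,0.0003,0],"turn":[0,0,0],"gripper":180},{"slide":[0,0.0003,0],"turn":[0,0,0],"gripper":255},{"slide":[0,0.0003,0],"turn":[0,0,0],"gripper":255}]'
python3 look.py w8 .0505
```

```text
t: 13.6
eef_pos: [0.4522, 0.1767, 0.0339]
tcp_rot: [-3.141, -0.001, -0.154]
wrist_force: [-1.0, -0.6, 5.2]
width: 0.496
[0.45223132 0.17668874 0.0338722 ] [-3.14126116e+00 -1.05905691e-03 -1.53929377e-01] [-0.99178482 -0.64566253  5.18183916] 0.4955604673885874
[315. 202.] [0.4825 0.1718] [0.045  0.0984] 80.96363830566406 [[0.430400013923645, 0.15729999542236328], [0.5274999737739563, 0.14180000126361847], [0.534600019454956, 0.18619999289512634], [0.4374000132083893, 0.20170000195503235]]
[473. 261.] [0.4279 0.0915] [0.1047 0.047 ] 21.32626724243164 [[0.37059998512268066, 0.09440000355243683], [0.38769999146461487, 0.050599999725818634], [0.4851999878883362, 0.08860000222921371], [0.46810001134872437, 0.1324000060558319]]
```

View pics/w8.png

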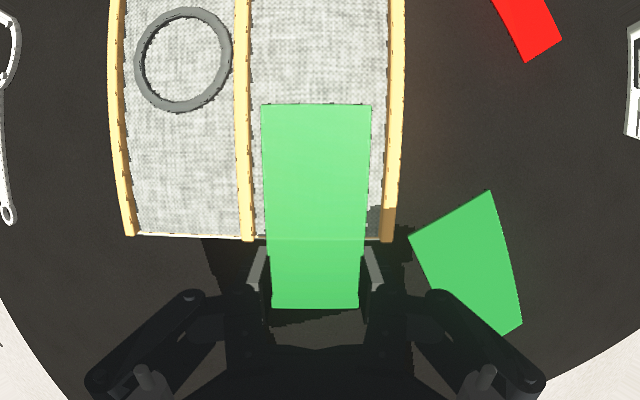

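Gripped: the pads at (258,272) and (374,272) close on both sides. The wrist shows 5 N on the tool, so the closing swing is pushing the lens down on the edge. I lift straight away.

```bash
python3 -m jog '[{"slide":[0,0.0003,-0.001],"turn":[0,0,0],"gripper":255},{"slide":[0,0.0003,-0.003],"turn":[0,0,0],"gripper":255},{"slide":[0,0.0003,-0.01],"turn":[0,0,0],"gripper":255},{"slide":[0,0.0003,-0.03],"turn":[0,0,0],"gripper":255},{"slide":[0,0.0003,-0.05],"turn":[0,0,0],"gripper":255}]'
python3 -m jog '[{"slide":[-0.01,0,-0.03],"turn":[0,0,0],"gripper":255},{"slide":[-0.02,0,-0.05],"turn":[0,0,0],"gripper":255},{"slide":[-0.02,0,-0.05],"turn":[0,0,0],"gripper":255},{"slide":[-0.02,0,-0.05],"turn":[0,0,0],"gripper":255}]'
python3 look.py w9 .151
python3 -c "
from h import *
for c in ['scene','top']:
    im=read_camera(c);cv2.imwrite('pics/%s9.png'%c,cv2.resize(im[130:330,200:480] if c=='top' else im[90:290,200:480],None,fx=2.8,fy=2.8)[:,:,::-1])"
```

```text
t: 14.15
eef_pos: [0.451, 0.1762, 0.0837]
tcp_rot: [3.141, 0.002, -0.154]
wrist_force: [-0.1, -0.0, -0.4]
width: 0.497
t: 14.55
eef_pos: [0.432, 0.1794, 0.1337]
tcp_rot: [-3.141, -0.001, -0.154]
wrist_force: [-0.4, 0.4, -0.7]
width: 0.495
[0.43203764 0.1794182  0.1337462 ] [-3.14130159e+00 -1.09269816e-03 -1.53709733e-01] [-0.42008598  0.42519809 -0.67801872] 0.495099097723681
[315. 203.] [0.4623 0.1745] [0.045  0.0985] 80.96189880371094 [[0.4101000130176544, 0.1599999964237213], [0.5073999762535095, 0.1445000022649765], [0.5145000219345093, 0.18889999389648438], [0.4171999990940094, 0.20440000295639038]]
[432. 209.] [0.455  0.1198] [0.0662 0.03  ] 21.31337547302246 [[0.4187000095844269, 0.1216999962925911], [0.4296000003814697, 0.09380000084638596], [0.49129998683929443, 0.11779999732971191], [0.4803999960422516, 0.14579999446868896]]
```

View pics/w9.png

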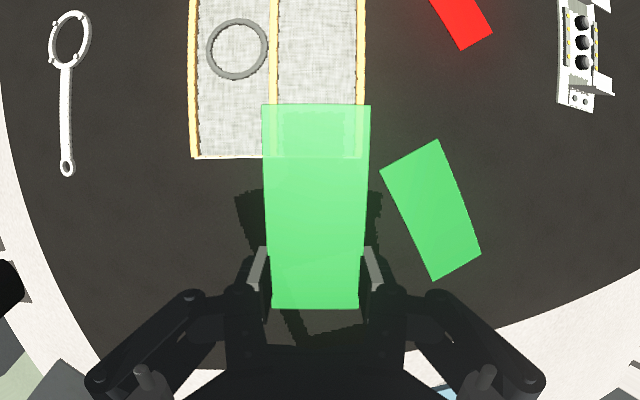

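View pics/scene9.png

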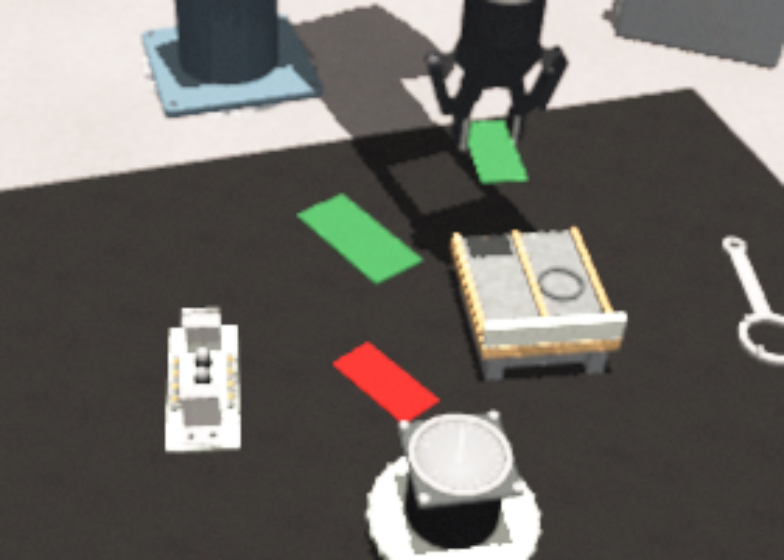

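The lens is held level; it looks the same relative to the tool as it did on the shelf. Next I go beside the lamp unit to measure the seat from close up.

```bash
python3 -m jog '[{"slide":[0.006,0.018,-0.015],"turn":[0,0,0.5],"gripper":255},{"slide":[0.016,0.05,-0.03],"turn":[0,0,1],"gripper":255},{"slide":[0.03,0.09,-0.03],"turn":[0,0,2],"gripper":255},{"slide":[0.044,0.13,-0.03],"turn":[0,0,2.7],"gripper":255},{"slide":[0.055,0.165,-0.03],"turn":[0,0,2.7],"gripper":255}]'
python3 -m jog '[{"slide":[0.009,0.03,0],"turn":[0,0,0],"gripper":255},{"slide":[0.017,0.052,0],"turn":[0,0,0],"gripper":255},{"slide":[0.021,0.065,0],"turn":[0,0,0],"gripper":255},{"slide":[0.021,0.065,0],"turn":[0,0,0],"gripper":255},{"slide":[0.021,0.065,0],"turn":[0,0,0],"gripper":255}]'
python3 look.py w10 .18
python3 -c "
import cv2
im=cv2.imread('pics/w10.png');print(im.shape);cv2.imwrite('pics/w10c.png',cv2.resize(im[40:300,350:550],None,fx=2.3,fy=2.3,interpolation=cv2.INTER_CUBIC))"
```

```text
t: 15.2
eef_pos: [0.461, 0.006, 0.1626]
tcp_rot: [3.141, 0.001, -0.202]
wrist_force: [0.3, -0.8, 0.4]
width: 0.496
t: 15.7
eef_pos: [0.4682, -0.0594, 0.1629]
tcp_rot: [-3.141, 0.002, -0.202]
wrist_force: [-0.3, 0.0, -0.3]
width: 0.497
[ 0.46819521 -0.05936816  0.16285516] [-3.14079089e+00  1.51244354e-03 -2.01653674e-01] [-0.25227554  0.03612883 -0.31353534] 0.497173904195108
[319. 193.] [ 0.4982 -0.0656] [0.0448 0.0989] 78.0282974243164 [[0.44519999623298645, -0.07729999721050262], [0.5418999791145325, -0.09780000150203705], [0.5511999726295471, -0.05400000140070915], [0.4544999897480011, -0.03350000083446503]]
[211. 249.] [ 0.4905 -0.0151] [0.0405 0.0276] 21.258060455322266 [[0.4666000008583069, -0.009600000455975533], [0.4765999913215637, -0.03519999980926514], [0.5142999887466431, -0.020600000396370888], [0.5044000148773193, 0.005100000184029341]]
(400, 640, 3)
```

View pics/w10.png

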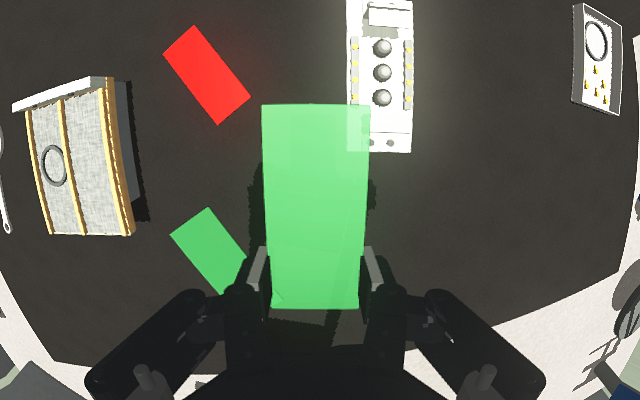

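View pics/w10c.png

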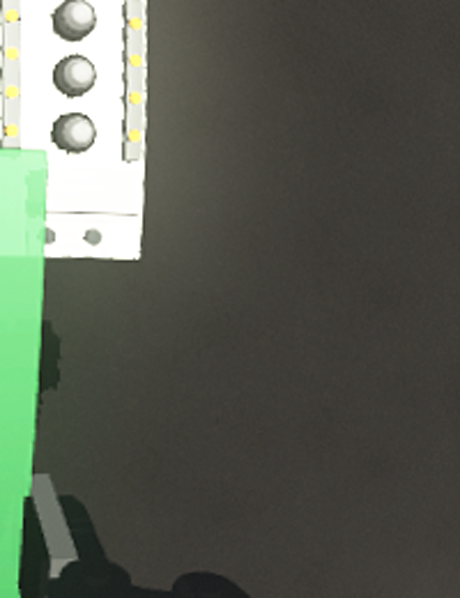

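The lamp unit is partly behind the lens, at columns 347 to 412 and rows 0 to 152. I shift forward and left for a full view.

```bash
python3 -m jog '[{"slide":[0.025,-0.015,0],"turn":[0,0,0],"gripper":255},{"slide":[0.05,-0.035,0],"turn":[0,0,0],"gripper":255},{"slide":[0.065,-0.045,0],"turn":[0,0,0],"gripper":255},{"slide":[0.065,-0.045,0],"turn":[0,0,0],"gripper":255},{"slide":[0.065,-0.045,0],"turn":[0,0,0],"gripper":255}]'
python3 look.py w11 .18
python3 -c "
import cv2
im=cv2.imread('pics/w11.png');cv2.imwrite('pics/w11c.png',cv2.resize(im[40:240,360:520],None,fx=3,fy=3,interpolation=cv2.INTER_CUBIC))"
```

```text
t: 16.25
eef_pos: [0.5405, -0.0275, 0.163]
tcp_rot: [3.142, 0.002, -0.199]
wrist_force: [0.2, -0.6, -0.5]
width: 0.497
[ 0.54052653 -0.02753857  0.16301022] [ 3.14157880e+00  1.53034412e-03 -1.98692252e-01] [ 0.18305544 -0.5824406  -0.48533563] 0.49748806830963394
[313. 221.] [ 0.5578 -0.0305] [0.0487 0.1269] 75.45166015625 [[0.4902999997138977, -0.038100000470876694], [0.613099992275238, -0.07000000029802322], [0.6252999901771545, -0.02280000038444996], [0.5024999976158142, 0.008999999612569809]]
```

View pics/w11.png

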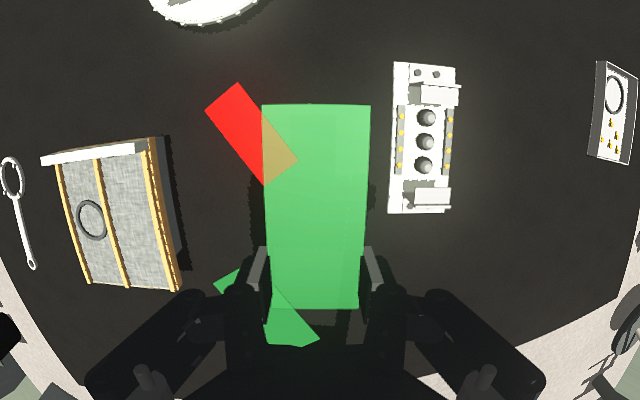

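View pics/w11c.png

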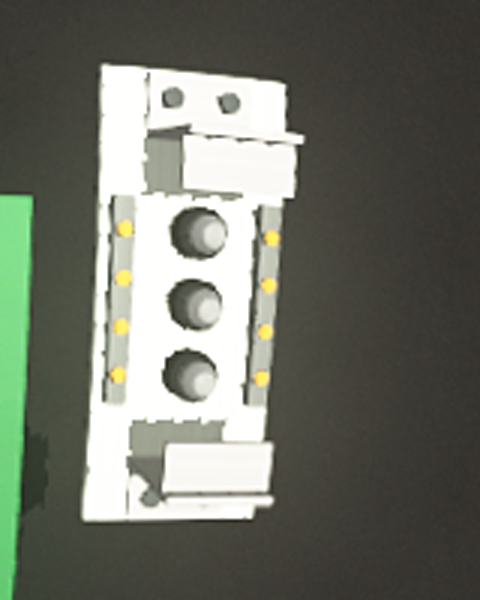

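The full lamp unit is visible now, with ledge inner edges in the crop at (182,189)-(294,198) and (166,443)-(272,443). I fit its pose to these.

```bash
python3 - <<'E'
from h import *
from scipy.optimize import least_squares
T=np.load("w11T.npy")
crop=np.array([(182,189),(294,198),(166,443),(272,443),(103,66),(286,82),(84,520),(255,518)],float)
px=np.c_[360+crop[:,0]/3-.33,40+crop[:,1]/3-.33]
mod=np.array([(.038,.018,.045),(.038,-.018,.045),(-.038,.018,.045),(-.038,-.018,.045),(.078,.033,.006),(.078,-.033,.006),(-.078,.033,.006),(-.078,-.033,.006)])
for i in range(8): print(at_z("wrist",px[i],mod[i,2],T)[0].round(4))
def w(p): 
    c,s=np.cos(p[2]),np.sin(p[2]);return np.c_[p[0]+c*mod[:,0]-s*mod[:,1],p[1]+s*mod[:,0]+c*mod[:,1],mod[:,2]]
for idx in (range(8),range(4),range(4,8)):
    idx=list(idx)
    r=least_squares(lambda p:(proj("wrist",w(p),T)-px)[idx].ravel(),[.564,-.143,-.2]);print(r.x,np.degrees(r.x[2]),r.fun.reshape(-1,2).round(1).tolist())
E
```

```text
[ 0.6036 -0.1324  0.045 ]
[ 0.5966 -0.1679  0.045 ]
[ 0.5293 -0.1175  0.045 ]
[ 0.5226 -0.1526  0.045 ]
[ 0.6449 -0.1261  0.006 ]
[ 0.633  -0.1902  0.006 ]
[ 0.4935 -0.096   0.006 ]
[ 0.4806 -0.1605  0.006 ]
[ 0.56295902 -0.14289585 -0.19502867] -11.174319450297169 [[0.2, -0.2], [-0.0, -0.1], [0.4, 0.1], [0.6, 0.3], [-0.7, -1.0], [0.2, -0.1], [-0.4, 0.7], [-0.2, 0.5]]
[ 0.56300266 -0.1426071  -0.19896159] -11.399659279478469 [[0.0, -0.3], [-0.2, -0.1], [-0.0, 0.0], [0.2, 0.4]]
[ 0.56291348 -0.14326033 -0.19358024] -11.091330758931486 [[-0.4, -0.9], [0.4, -0.1], [-0.0, 0.7], [0.2, 0.5]]
```

The fit agrees to under 1 px: seat at (0.563, -0.143), yaw -11.3°. I move above the seat, then come down partway.

```bash
python3 -m jog '[{"slide":[0.003,0.02,0],"turn":[0,0,-0.3],"gripper":255},{"slide":[0.008,0.055,0],"turn":[0,0,-0.3],"gripper":255},{"slide":[0.012,0.09,0],"turn":[0,0,-0.3],"gripper":255},{"slide":[0.0142,0.1086,0],"turn":[0,0,-0.3],"gripper":255},{"slide":[0.0142,0.1086,0],"turn":[0,0,-0.3],"gripper":255}]'
python3 -m jog '[{"slide":[0,0,0.02],"turn":[0,0,0],"gripper":255},{"slide":[0,0,0.05],"turn":[0,0,0],"gripper":255},{"slide":[0,0,0.075],"turn":[0,0,0],"gripper":255},{"slide":[0,0,0.085],"turn":[0,0,0],"gripper":255},{"slide":[0,0,0.085],"turn":[0,0,0],"gripper":255}]'
python3 look.py w12 .094
python3 -c "
import cv2
im=cv2.imread('pics/w12.png');cv2.imwrite('pics/w12c.png',cv2.resize(im[50:330,220:420],None,fx=2.1,fy=2.1,interpolation=cv2.INTER_CUBIC))"
```

```text
t: 16.8
eef_pos: [0.5323, -0.1406, 0.1635]
tcp_rot: [3.141, 0.0, -0.199]
wrist_force: [0.1, 0.6, 0.0]
width: 0.497
t: 17.3
eef_pos: [0.5321, -0.1369, 0.0773]
tcp_rot: [-3.141, 0.003, -0.196]
wrist_force: [-0.2, 0.9, -0.2]
width: 0.5
[ 0.53206337 -0.1369451   0.07728384] [-3.14051817  0.00341186 -0.19557803] [-0.167319    0.93026949 -0.24957877] 0.49962523583511464
[319. 183.] [ 0.5619 -0.143 ] [0.0448 0.099 ] 78.68731689453125 [[0.5090000033378601, -0.15530000627040863], [0.6061000227928162, -0.17470000684261322], [0.614799976348877, -0.1307000070810318], [0.517799973487854, -0.11129999905824661]]
[128. 322.] [ 0.514  -0.0163] [0.0158 0.0391] 21.129995346069336 [[0.49959999322891235, -0.0010000000474974513], [0.513700008392334, -0.03739999979734421], [0.5285000205039978, -0.031700000166893005], [0.5144000053405762, 0.004800000227987766]]
```

View pics/w12c.png

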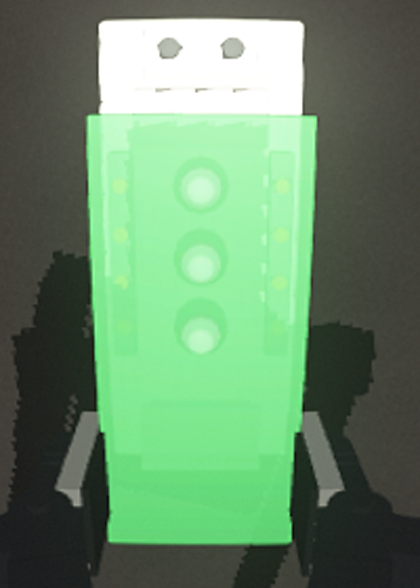

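Seen through the glass, the lamps are in line with the lens's middle and the near ledge shows at crop (200,440). Next I come down to about 5 mm above the ledges.

```bash
python3 -m jog '[{"slide":[0,0,0.015],"turn":[0,0,0],"gripper":255},{"slide":[0,0,0.03],"turn":[0,0,0],"gripper":255},{"slide":[0,0,0.038],"turn":[0,0,0],"gripper":255},{"slide":[0,0,0.038],"turn":[0,0,0],"gripper":255},{"slide":[0,0,0.038],"turn":[0,0,0],"gripper":255}]'
python3 look.py w13 .053
python3 -c "
import cv2
im=cv2.imread('pics/w13.png');cv2.imwrite('pics/w13c.png',cv2.resize(im[50:330,220:420],None,fx=2.1,fy=2.1,interpolation=cv2.INTER_CUBIC))
from h import *
im=read_camera('scene');cv2.imwrite('pics/s13.png',cv2.resize(im[170:270,220:340,::-1],None,fx=5,fy=5,interpolation=cv2.INTER_CUBIC))"
```

```text
t: 17.85
eef_pos: [0.5341, -0.1383, 0.0414]
tcp_rot: [3.141, -0.001, -0.196]
wrist_force: [-0.1, -0.9, -0.7]
width: 0.494
[ 0.53413011 -0.13831099  0.04140606] [ 3.14125527e+00 -1.35024186e-03 -1.95677677e-01] [-0.11732565 -0.90001128 -0.73663514] 0.49356063323917715
[323. 193.] [ 0.5617 -0.1441] [0.0468 0.1027] 78.26828002929688 [[0.5066999793052673, -0.1565999984741211], [0.607200026512146, -0.17739999294281006], [0.6168000102043152, -0.1316000074148178], [0.5162000060081482, -0.11079999804496765]]
```

View pics/w13c.png

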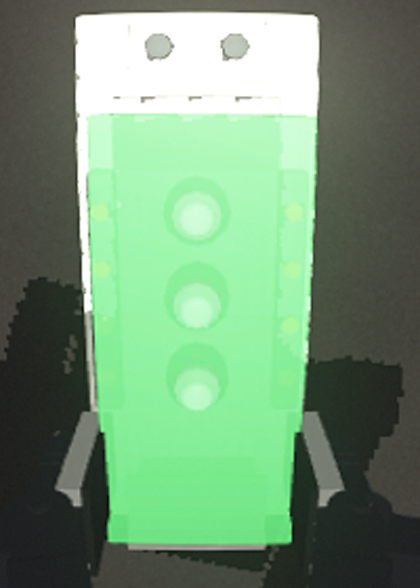

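View pics/s13.png

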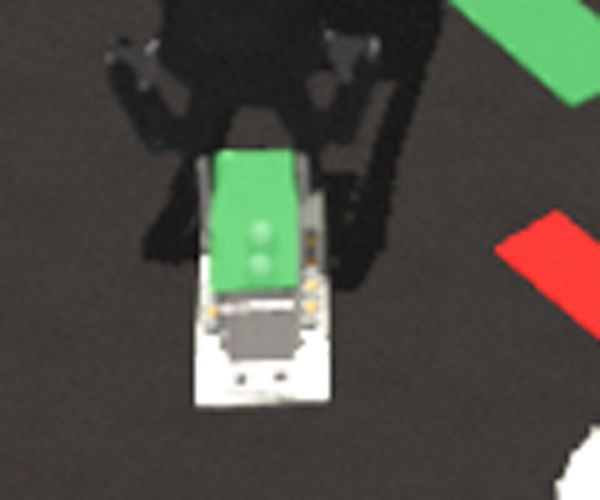

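```bash
python3 -m jog '[{"slide":[0,0,0.002],"turn":[0,0,0],"gripper":255},{"slide":[0,0,0.002],"turn":[0,0,0],"gripper":255},{"slide":[0,0,0.002],"turn":[0,0,0],"gripper":255},{"slide":[0,0,0.002],"turn":[0,0,0],"gripper":255}]'
python3 -c "
from h import *
s=observe();print(s['eef_pos'],s['tcp_rot'],s['wrist_force'])"
```

```text
t: 18.35
eef_pos: [0.5335, -0.1381, 0.0385]
tcp_rot: [-3.142, -0.0, -0.196]
wrist_force: [0.2, 0.2, -0.2]
width: 0.494
[ 0.53350577 -0.13813026  0.03850969] [-3.14158253e+00 -3.43992129e-05 -1.95865871e-01] [ 0.15006403  0.16582811 -0.19278343]
```

```bash
python3 -m jog '[{"slide":[-0.0007,-0.0012,0.001],"turn":[0,0,-0.3],"gripper":255},{"slide":[-0.0007,-0.0012,0.003],"turn":[0,0,-0.3],"gripper":255},{"slide":[-0.0007,-0.0012,0.003],"turn":[0,0,-0.3],"gripper":255},{"slide":[-0.0007,-0.0012,0.003],"turn":[0,0,-0.3],"gripper":255}]'
python3 look.py w14 .0525
python3 - <<'E'
from h import *
im=cv2.imread('pics/w14.png');cv2.imwrite('pics/w14c.png',cv2.resize(im[50:330,220:420],None,fx=2.1,fy=2.1,interpolation=cv2.INTER_CUBIC))
T=np.load("w14T.npy");p=(.563,-.1428,-.196);u=np.array([np.cos(p[2]),np.sin(p[2])]);v=np.array([-u[1],u[0]])
P=lambda x,y,z:[*(np.array(p[:2])+x*u+y*v),z]
px=proj("wrist",np.array([P(.054,.018,.05),P(.054,-.018,.05),P(-.054,.018,.05),P(-.054,-.018,.05)]),T);print(px.round(1),((px-[220,50])*2.1).round())
c=T[:3,3][:2];print("seat in tool",np.linalg.inv(T)@[p[0],p[1],.05,1])
E
```

```text
t: 18.75
eef_pos: [0.533, -0.1367, 0.0353]
tcp_rot: [-3.141, 0.0, -0.191]
wrist_force: [0.6, -0.5, 0.2]
width: 0.493
[ 0.53295947 -0.13670566  0.03529325] [-3.14147797e+00  3.08254426e-04 -1.90543020e-01] [ 0.56591099 -0.45440975  0.17952434] 0.4930957247766944
[318. 198.] [ 0.5629 -0.1426] [0.0445 0.0983] 78.95469665527344 [[0.5103999972343445, -0.1551000028848648], [0.6068999767303467, -0.17389999330043793], [0.6154000163078308, -0.13019999861717224], [0.5189999938011169, -0.11140000075101852]]
[[271.6  92. ]
 [360.5  92.5]
 [280.3 313.1]
 [349.4 313.3]] [[108.  88.]
 [295.  89.]
 [127. 552.]
 [272. 553.]]
seat in tool [ 3.06465265e-02  2.92912709e-04 -1.47162302e-02  1.00000000e+00]
```

View pics/w14c.png

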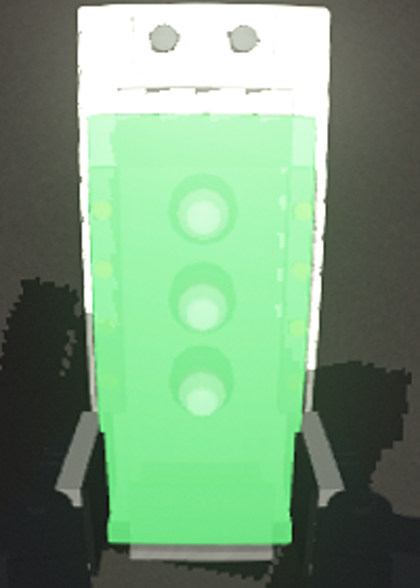

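Both lens and seat now agree to well under 1 mm (lens centre (0.5629, -0.1426), seat (0.5630, -0.1428)). Lowering gently.

```bash
python3 -m jog '[{"slide":[0,0.0004,0.001],"turn":[0,0,0],"gripper":255},{"slide":[0,0.0004,0.002],"turn":[0,0,0],"gripper":255},{"slide":[0,0.0004,0.003],"turn":[0,0,0],"gripper":255},{"slide":[0,0.0004,0.003],"turn":[0,0,0],"gripper":255}]'
python3 -m jog '[{"slide":[0,0,0.0003],"turn":[0,0,0],"gripper":255},{"slide":[0,0,0.0006],"turn":[0,0,0],"gripper":255},{"slide":[0,0,0.0006],"turn":[0,0,0],"gripper":255}]'
```

```text
t: 19.2
eef_pos: [0.5328, -0.1371, 0.0323]
tcp_rot: [-3.142, 0.0, -0.191]
wrist_force: [-0.1, 0.4, 0.4]
width: 0.497
t: 19.5
eef_pos: [0.5329, -0.1372, 0.0318]
tcp_rot: [-3.142, 0.0, -0.191]
wrist_force: [0.5, 0.5, 0.3]
width: 0.496
```

```bash
python3 -m jog '[{"slide":[0,0,0.0002],"turn":[0,0,0],"gripper":255},{"slide":[0,0,0.0004],"turn":[0,0,0],"gripper":255},{"slide":[0,0,0.0004],"turn":[0,0,0],"gripper":255}]'
python3 -m jog '[{"slide":[0,0,0.0002],"turn":[0,0,0],"gripper":255},{"slide":[0,0,0.0003],"turn":[0,0,0],"gripper":255},{"slide":[0,0,0.0003],"turn":[0,0,0],"gripper":255}]'
```

```text
t: 19.8
eef_pos: [0.533, -0.1372, 0.0316]
tcp_rot: [3.142, -0.0, -0.191]
wrist_force: [-0.6, 0.4, 2.6]
width: 0.498
t: 20.1
eef_pos: [0.533, -0.1372, 0.0316]
tcp_rot: [3.141, -0.0, -0.191]
wrist_force: [-1.6, 0.7, 5.4]
width: 0.497
```

The lens touches down at TCP z 0.0316 with about 3 to 5 N. I ease off and release gradually.

```bash
python3 -m jog '[{"slide":[0,0,-0.0003],"turn":[0,0,0],"gripper":255},{"slide":[0,0,-0.0003],"turn":[0,0,0],"gripper":110},{"slide":[0,0,-0.0003],"turn":[0,0,0],"gripper":95},{"slide":[0,0,-0.0003],"turn":[0,0,0],"gripper":80},{"slide":[0,0,-0.0003],"turn":[0,0,0],"gripper":80}]'
python3 look.py w15 .0475
python3 - <<'E'
from h import *
im=cv2.imread('pics/w15.png');cv2.imwrite('pics/w15c.png',cv2.resize(im[50:330,220:420],None,fx=2.1,fy=2.1,interpolation=cv2.INTER_CUBIC))
E
```

```text
t: 20.6
eef_pos: [0.5329, -0.1372, 0.0313]
tcp_rot: [-3.142, 0.0, -0.191]
wrist_force: [-0.7, -0.3, 0.1]
width: 0.688
[ 0.53293862 -0.13718661  0.03128102] [-3.14153745e+00  1.67970133e-04 -1.90628595e-01] [-0.67103889 -0.27790567  0.10139227] 0.6875674627460462
[315. 201.] [ 0.5625 -0.143 ] [0.045  0.0993] 78.91777801513672 [[0.5095000267028809, -0.15559999644756317], [0.6068999767303467, -0.17470000684261322], [0.6155999898910522, -0.13050000369548798], [0.5181999802589417, -0.11140000075101852]]
```

View pics/w15c.png

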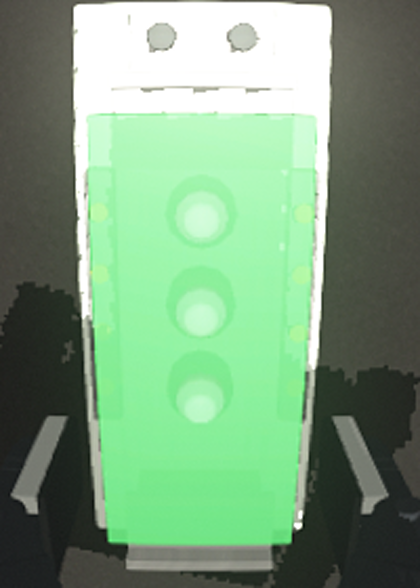

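The lens is released and lies on both ledges, centred at (0.5625, -0.1430) against the seat at (0.5630, -0.1428). I retreat straight up.

```bash
python3 -m jog '[{"slide":[0,0,-0.005],"turn":[0,0,0],"gripper":80},{"slide":[0,0,-0.02],"turn":[0,0,0],"gripper":80},{"slide":[0,0,-0.06],"turn":[0,0,0],"gripper":0},{"slide":[0,0,-0.1],"turn":[0,0,0],"gripper":0},{"slide":[-0.01,0,-0.13],"turn":[0,0,0],"gripper":0}]'
python3 -m jog '[{"slide":[-0.04,-0.02,-0.01],"turn":[0,0,0],"gripper":0},{"slide":[-0.06,-0.02,-0.01],"turn":[0,0,0],"gripper":0},{"slide":[-0.06,-0.02,-0.01],"turn":[0,0,0],"gripper":0},{"slide":[-0.06,-0.02,-0.01],"turn":[0,0,0],"gripper":0}]'
python3 look.py w16 .0475
python3 - <<'E'
from h import *
im=cv2.imread('pics/w16.png')
cv2.imwrite('pics/w16c.png',cv2.resize(im[0:270,240:440],None,fx=2.2,fy=2.2,interpolation=cv2.INTER_CUBIC))
im=read_camera('scene');cv2.imwrite('pics/s16.png',cv2.resize(im[120:300,100:500,::-1],None,fx=2,fy=2,interpolation=cv2.INTER_CUBIC))
E
```

```text
t: 21.15
eef_pos: [0.5246, -0.1359, 0.1644]
tcp_rot: [3.141, -0.004, -0.19]
wrist_force: [0.1, 0.2, -0.0]
width: 0.997
t: 21.55
eef_pos: [0.4686, -0.1046, 0.1721]
tcp_rot: [3.141, -0.002, -0.191]
wrist_force: [0.4, -0.7, 0.4]
width: 1.003
[ 0.46858179 -0.10456542  0.17208654] [ 3.14113925e+00 -1.85975033e-03 -1.90787410e-01] [ 0.39736388 -0.67805685  0.37806449] 1.0025347744265467
[335.  78.] [ 0.5623 -0.1429] [0.0444 0.0982] 78.96986389160156 [[0.5098999738693237, -0.15530000627040863], [0.6061999797821045, -0.17409999668598175], [0.6147000193595886, -0.13050000369548798], [0.5184000134468079, -0.11169999837875366]]
[178. 247.] [0.4347 0.0457] [0.0727 0.0573] 21.146759033203125 [[0.390500009059906, 0.059300001710653305], [0.41119998693466187, 0.005900000222027302], [0.4790000021457672, 0.032099999487400055], [0.45829999446868896, 0.08550000190734863]]
```

View pics/w16c.png

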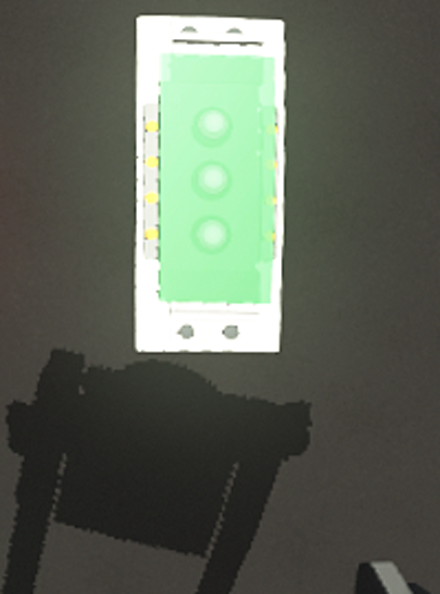

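View pics/s16.png

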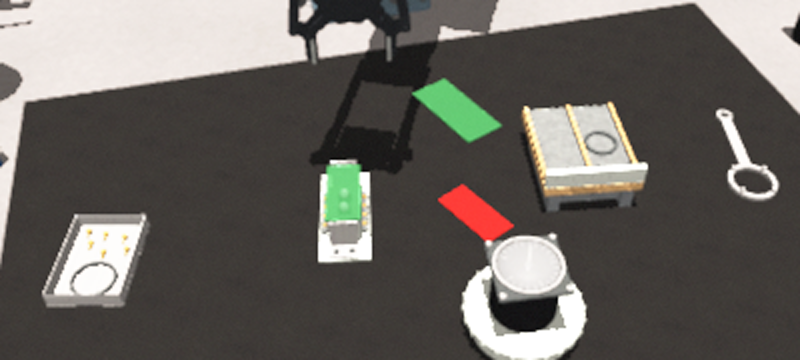

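The lens lies flat and square on both brackets, between the lips at crop rows 42 and 313. The bystanders are where they were and the robot is clear, so I hand the job in.

```bash
python3 -c "
from h import *
print(workorder.job_done(),observe()['t'])"
```

```text
the job is handed in; nothing more can be done
the job is handed in; nothing more can be done
```

The lens is on the lamp unit, flat and square on both brackets, and I handed the job in at about 21.6 s of the 59 s allowed.

- **Slide:** I pressed on the lens with the shut fingertips and slid it about 79 mm along its lane. The readings were 1 to 5.5 N, and the overhang came out at about 39 mm.
- **Grip:** I gripped the overhanging end by its side edges. As the jaws closed, the tool briefly pressed the lens on the shelf edge, reading 5.2 N, still under the 8 N limit.
- **Placing:** I lowered the lens until it touched, at up to 5.4 N, then eased off and released it gradually.

**Last checks:** the lens centre measured (0.5623, -0.1429), against a fitted seat at (0.5630, -0.1428). Its yaw was -11.0°, against -11.1° to -11.4° for the seat. So it sits within about 1 mm and 0.4° of the seat, inside both lips. In the last pictures the ring, wrench, tray and instrument look unmoved; I checked these by eye only.

**Disagreements:** the lens touched down about 0.7 mm higher than I expected from the shelf height. The gripper opening also read about 42 mm on the 45 mm wide lens, if its scale is linear. Neither showed up as a tilt in the pictures.

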